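# Shim the short foot of a comparator stand

### The job

The grey dial-indicator stand rocks because its front left foot does not reach the bench. Take the two thin aluminium shims one by one and slide them lengthwise, squarely from the front, under that foot until both lie flat, one on the other, filling the gap beneath the middle of the foot. Do not shove the stand, and leave the thick block where it is.

Things in the scene. Friction and masses are not known exactly. Their poses are not given: they have to be found in the camera images.
- short_foot (a point): Centre of the underside, 18 mm above the bench, of the short front left foot (round, 34 mm across, lower edge bevelled) of a loose 2.5 kg grey stand. Axes of the stand: x from its front to its back (the way shims slide in), y left, z up. Its 150 x 150 mm base plate lies 32 to 60 mm up and overhangs this point by 18 mm to the front and left. Tall column at the back, right.
- shim_a_mid (a point): Plain aluminium plate 80 x 30 mm, 8 mm thick, lying flat, one of the two thin shims (50 g); either may go first. The point is its centre, half-way up; x along its length, y across its width, z up; the same either way round. Hold it across its width near one end, about 28 mm from its centre, to keep the fingers clear of the base plate; well in, its centre is about 18 mm in front of the foot's.
- shim_b_mid (a point): Plain aluminium plate 80 x 30 mm, 8 mm thick, lying flat, the other thin shim (50 g). The point is its centre, half-way up; x along its length, y across its width, z up; the same either way round. Hold it across its width near one end, about 28 mm from its centre, to keep the fingers clear of the base plate; well in, its centre is about 18 mm in front of the foot's.
- block_mid (a point): Plain aluminium plate 80 x 30 mm, 24 mm thick, lying flat, the thick block (about 140 g), too thick for the gap and not to be used. The point is its centre, half-way up; x along its length, y across its width, z up; the same either way round.
Things that resemble listed ones, but are neither listed nor needed, are in the scene too. What is shaped like the part that bears shim_a_mid but green or pink is not meant.

How it is judged:
On the way:
1. one thin shim lies flat under the short foot while the other is still away from it (((x of shim_a_mid in the frame of short_foot between -0.035 and 0.022 m and y of shim_a_mid in the frame of short_foot between -0.015 and 0.015 m and angle between the x axis of shim_a_mid and the x axis of short_foot, either way round below 0.26 rad and height (world z) of shim_a_mid below 0.0155 m and angle between shim_a_mid's own z axis and vertical below 0.1 rad and horizontal distance between shim_b_mid and short_foot above 0.075 m) or (x of shim_b_mid in the frame of short_foot between -0.035 and 0.022 m and y of shim_b_mid in the frame of short_foot between -0.015 and 0.015 m and angle between the x axis of shim_b_mid and the x axis of short_foot, either way round below 0.26 rad and height (world z) of shim_b_mid below 0.0155 m and angle between shim_b_mid's own z axis and vertical below 0.1 rad and horizontal distance between shim_a_mid and short_foot above 0.075 m))), for 0.2 s.
At the end, for the whole second after the job is handed in: Both thin shims lie flat (5 deg), at rest and stacked under the short foot: centres at most 35 mm in front of or 22 mm behind the foot centre, within 15 mm sideways, along the stand's x axis within 15 deg; the stand is upright (3 deg) and pushed less than 25 mm (x of shim_a_mid in the frame of short_foot between -0.035 and 0.022 m and y of shim_a_mid in the frame of short_foot between -0.015 and 0.015 m and angle between the x axis of each of shim_a_mid, shim_b_mid and the x axis of short_foot, either way round below 0.26 rad and height (world z) of each of shim_a_mid, shim_b_mid below 0.0155 m and angle between each of shim_a_mid, shim_b_mid's own z axis and vertical below 0.1 rad and x of shim_b_mid in the frame of short_foot between -0.035 and 0.022 m and y of shim_b_mid in the frame of short_foot between -0.015 and 0.015 m and linear speed of each of shim_a, shim_b below 0.01 m/s and angle between short_foot's own z axis and vertical below 0.05 rad and not (distance of short_foot from where it was at the start of the episode above 0.025 m)); the robot touches nothing.
It fails at once if the stand was shoved more than 25 mm (distance of short_foot from where it was at the start of the episode above 0.025 m).
It fails at once if the thick block was moved more than 30 mm (distance of block_mid from where it was at the start of the episode above 0.03 m).
It also fails if it takes over 64 s, if anything falls off the work surface, if the arm or the gripper's body presses on something with over 40 N, if the wrist force passes 120 N, or if a joint passes its speed limit or range.

### The arm

A 6-joint arm with a two-finger parallel gripper is mounted at the origin on a cart in front of the work surface, level with it; the furniture and walls round the work are solid. World frame = base frame: x ahead of the robot, y to its left, z up, the work surface at z = 0. Lengths are in m, angles in rad, forces in N, time in s.
With the tool pointing down it reaches from about 0.375 to 0.975 m from the base axis. Payload 3.8 kg.
Tool frame: the origin (TCP) lies on the centre line of the jaws, within the pads' length; the fingertips stand 22 mm ahead of it and the grasp point (between the pads) lies 3 mm ahead of it; x points along the fingers, y is the direction in which the jaws open and shut, and the axes are right-handed (so a half turn about x gives the same grasp; the last joint's range is limited). The gripper opens to 85 mm and grips with 20 to 120 N. Pads are 22 mm wide; open, the fingers measure 114 mm over their backs; the gripper's body (76 mm by 85 mm) begins 54 mm behind the grasp point. The pads swing forward as they close: fully open they stand 13 mm farther back than shut.
Start: joints at [-1.347, 0.264, 1.604, -0, 1.274, -0.037], TCP at [0.174, -0.652, 0.253] pointing down, gripper open.
Joint ranges: [-2.63, 2.63], [-0.94, 2.18], [0.31, 2.57], [-1.31, 4.45], [0, 2.66], [-2.55, 2.55]. Speed limits (rad/s): [2.57, 2.57, 3.14, 3.14, 3.14, 3.14].

### API

Orientations are given as a rotation vector (axis times angle).
In Python, from workcell import monitor, eyes, finish_job gives the robot as it stands. The module is installed in compiled form; this text tells all that it offers.
- The arm moves only by the tool play_rows, never from a script. Its argument "deltas" is a list of rows, each an object of numbers: "wx", "wy", "wz": the turn, a rotation vector about the world's x, y, z in degrees; "x", "y", "z": the shift along the world's x, y, z in mm; "fingers": the closure, from -1 (fully open) to 1 (shut), so that 0 is half open. A call has 1 to 20 rows; each row is the pose to reach, as a shift and turn from the pose commanded when the call began; what a row does not reach only later rows make up. A row lasts 1/8 s, in which the tool goes at most 62.5 mm and 10.7 degrees, less where a joint would pass 70% of its speed; a pose out of reach is approached as far as the arm can. A call with a gripper value outside its range is refused whole. The fingers move at their own pace and stop on an object; "grip_force" is the grip in N (left out, the last holds). Time passes only in rows, so rows that repeat a pose let the fingers close. It gives the time, the measured TCP pose, the force and the opening at its end, in the units of the state.
- monitor.read_state(): the state, without advancing time (a new reading comes with each control period).
- eyes.read_camera(name): name is "scene" or "side" or "wrist"; returns a dict with "frame" (420x560x3 uint8, red, green, blue), "depth" (420x560 float32, m along the optical axis (not along the pixel's ray), 0 where there is no reading), "K" (3x3 intrinsics, pixels), "view" (4x4, takes a point from world to camera coordinates); the wrist camera has in their place "tool_from_camera" (4x4, takes a point from camera to tool coordinates, whose origin is the TCP and whose axes are the tool frame's). Camera axes: x right, y down, z forward; pixel columns grow to the right and rows downward; lengths in m; the calibration is good to about 2 mm. A picture is of the moment at which its call begins: read the wrist's pose just before it.
- finish_job(): hands the job in, once; it reports no verdict.
The state is a dict: "time": time; "q": joint angles; "joint_vel": joint speeds; "joint_torque": joint torques, N m; "tool_pos": TCP position; "tcp_rot": TCP orientation; "wrist_force": force on the tool from outside, world axes, zero at the start; "torque": the same for the moment, N m; "width": opening from 0.0 (shut) to 1.0 (fully open).
Only numpy, scipy, OpenCV 4.12 (cv2) and the standard library are available. Lean on these libraries where they do the work, as an engineer would, in place of code of your own. Each camera call takes 0.05 s, during which the arm holds its last target.

## Working session

There is one attempt and no reset: what is moved stays moved. The work goes in short steps, Python scripts to look and compute and a tool call to move; the robot and the scene stay as the last step left them, time stands still between calls to the robot, and variables do not carry over. Pictures are saved under pics/ and viewed, and the job is handed in when it is done.

Besides the shell and the picture viewer there is one more tool, called after "Request:" in YAML: its name, and indented under it one key for each argument. play_rows: Moves the arm, as the interface text tells. Its arguments: {"type":"object","properties":{"deltas":{"type":"array"},"grip_force":{"type":"number"}},"required":["deltas"]}

```bash
mkdir -p pics; cat > h.py <<'E'
import numpy as np, cv2
from workcell import monitor, eyes
def shot(n,fn):
    c=eyes.read_camera(n); cv2.imwrite(fn,c['frame'][:,:,::-1]); np.savez(fn.replace('.png','.npz'),**c); return c
def pts(c):
    K=c['K'];d=c['depth'];h,w=d.shape
    u,v=np.meshgrid(np.arange(w),np.arange(h))
    P=np.stack([(u-K[0,2])/K[0,0]*d,(v-K[1,2])/K[1,1]*d,d,np.ones_like(d)],-1)
    return P@np.linalg.inv(c['view']).T
E
python3 - <<'E'
from h import *
print(monitor.read_state())
for n in('scene','side'):
    c=shot(n,f'pics/{n}0.png'); print(n,c['K'].round(1).tolist(),np.linalg.inv(c['view']).round(3).tolist())
E
```

```text
{'time': 0.0, 'q': array([-1.34689671e+00,  2.64756957e-01,  1.60540021e+00,  2.01861073e-05,
        1.27368637e+00, -3.68933752e-02]), 'joint_vel': array([-0.0003104 , -0.0014753 , -0.00013367, -0.00029365, -0.00113279,
       -0.00061502]), 'joint_torque': array([-3.74947658e-04, -5.15110159e+01, -3.67311895e+01,  3.71008048e-05,
        1.30373440e-02, -9.51268078e-06]), 'tool_pos': array([ 0.17390189, -0.65149983,  0.25194525]), 'tcp_rot': array([ 2.08306702,  0.27555094, -2.08346822]), 'wrist_force': array([-0.98912362, -0.20181061, -0.21161402]), 'torque': array([-0.00995638, -0.01947997,  0.0339051 ]), 'width': 0.9972092692275718}
scene [[392.7, 0.0, 280.2], [0.0, 392.7, 210.8], [0.0, 0.0, 1.0]] [[0.806, -0.463, 0.369, 0.207], [-0.591, -0.612, 0.525, -0.388], [-0.017, -0.642, -0.767, 0.7], [0.0, 0.0, 0.0, 1.0]]
side [[406.2, 0.0, 280.6], [0.0, 406.2, 214.3], [0.0, 0.0, 1.0]] [[-0.975, -0.07, 0.213, 0.287], [-0.223, 0.406, -0.886, 0.971], [-0.025, -0.911, -0.412, 0.491], [0.0, 0.0, 0.0, 1.0]]
```

View pics/scene0.png

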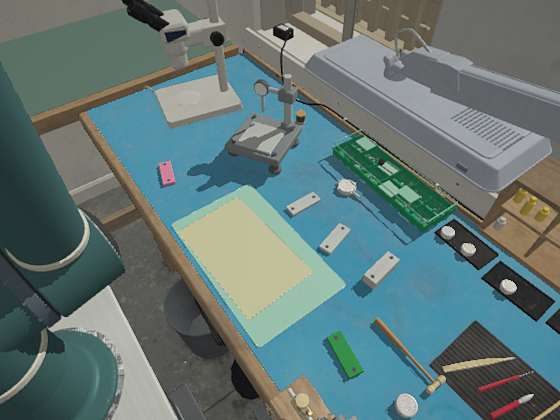

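View pics/side0.png

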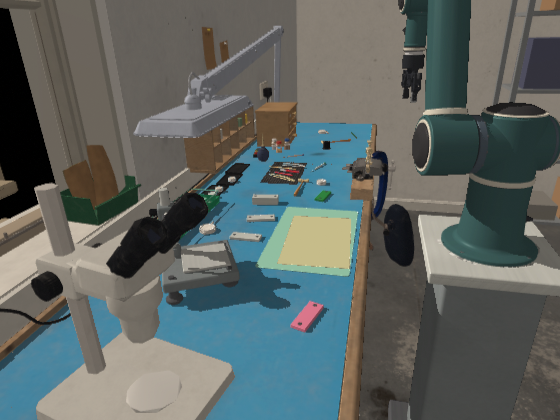

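Candidates in the scene view are the grey plates at (303,203), (335,238) and (381,269, clearly the thickest), plus pink (167,173) and green (344,355), which are decoys. The stand is at (265,140). Next I'll measure their heights and poses.

```bash
python3 - <<'E'
from h import *
c=dict(np.load('pics/scene0.npz')); P=pts(c); f=c['frame']
im=cv2.resize(f[90:300,200:430],None,fx=3.4,fy=2.8*3.4/2.8,interpolation=cv2.INTER_CUBIC)[:,:,::-1]
im=cv2.resize(im,(690,630)); cv2.imwrite('pics/crop0.png',im)
hsv=cv2.cvtColor(f,cv2.COLOR_RGB2HSV)
grey=((hsv[...,1]<60)&(hsv[...,2]>100)).astype(np.uint8)
n,l,st,ce=cv2.connectedComponentsWithStats(grey)
for i in range(1,n):
    if st[i,4]<150: continue
    x,y=ce[i]
    if not(200<x<430 and 90<y<300): continue
    m=(l==i)&(c['depth']>0); Z=P[m][:,2]
    top=np.percentile(Z,90); q=P[m][np.abs(Z-np.median(Z))<.006]
    r=cv2.minAreaRect((q[:,:2]*1000).astype(np.float32))
    print(ce[i].round(),st[i,4],'z',np.percentile(Z,[5,50,90]).round(4),r)
for n_ in('side',):
    f2=np.load('pics/side0.npz')['frame'][180:320,130:300]
    cv2.imwrite('pics/crops0.png',cv2.resize(f2,(680,560),interpolation=cv2.INTER_CUBIC)[:,:,::-1])
E
```

```text
[261.  93.] 164 z [0.0928 0.151  0.1661] ((660.3297119140625, 329.081787109375), (5.70149040222168, 34.46197509765625), 26.201486587524414)
[268. 134.] 2036 z [0.0525 0.0601 0.0642] ((635.2501220703125, 283.6865234375), (146.84307861328125, 149.10464477539062), 28.482080459594727)
[347. 187.] 277 z [0.0025 0.0123 0.0143] ((715.1403198242188, 45.60346221923828), (43.88014602661133, 61.50703811645508), 30.48560333251953)
[399. 191.] 305 z [0.0135 0.0368 0.0397] ((781.42236328125, -57.855648040771484), (41.23752975463867, 66.01924133300781), 2.9147419929504395)
[257. 263.] 14074 z [0.0016 0.0037 0.0054] ((428.03692626953125, 32.184112548828125), (355.2338562011719, 213.72682189941406), 89.9435806274414)
[303. 203.] 382 z [0.004  0.0092 0.0108] ((597.8377685546875, 76.13873291015625), (34.372230529785156, 80.30249786376953), 89.52194213867188)
[334. 238.] 454 z [0.0039 0.0092 0.0107] ((590.8311157226562, -45.081817626953125), (80.97509002685547, 30.978281021118164), 14.893599510192871)
[381. 269.] 674 z [0.0068 0.0248 0.0267] ((608.4501342773438, -164.14913940429688), (80.93831634521484, 30.433666229248047), 8.017448425292969)
```

View pics/crop0.png

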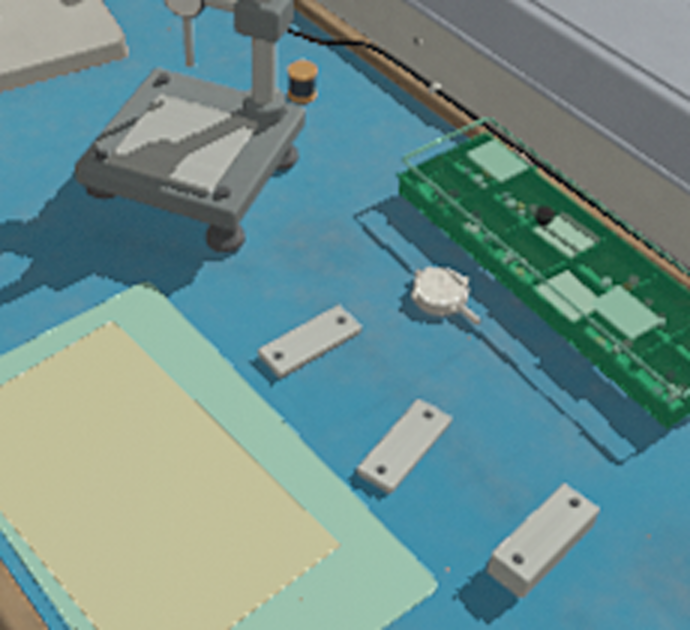

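View pics/crops0.png

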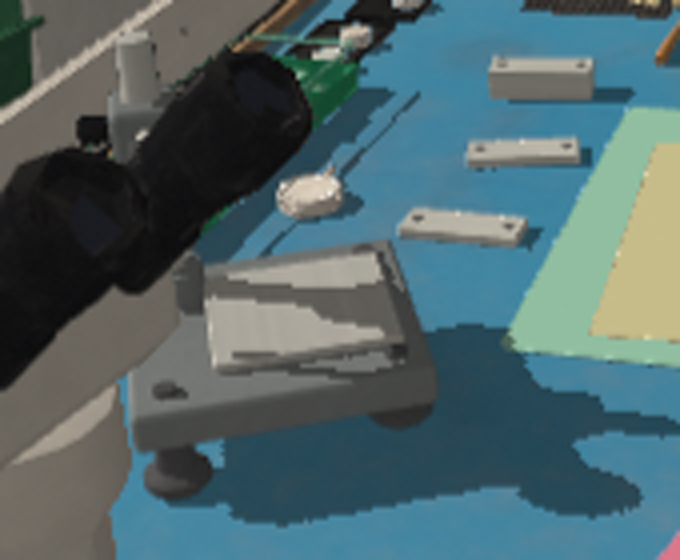

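```bash
python3 - <<'E'
from h import *
for n in('scene','side'):
    c=dict(np.load(f'pics/{n}0.npz')); P=pts(c); f=c['frame']
    xy=P[...,:2];ok=c['depth']>0
    near=ok&(np.hypot(P[...,0]-.635,P[...,1]-.284)<.125)
    col=near&(P[...,2]>.09); print(n,'tall pts',np.median(P[col],0)[:3].round(3),col.sum())
    for lo,hi in((.1,.13),(.13,.16),(.16,.2)):
        m=near&(P[...,2]>lo)&(P[...,2]<hi)
        if m.sum():print(lo,m.sum(),P[m][:,:3].mean(0).round(3))
    m=near&(P[...,2]>.056)&(P[...,2]<.068)
    m=cv2.morphologyEx(m.astype(np.uint8),cv2.MORPH_OPEN,np.ones((3,3)))>0
    q=P[m]; print('plate',cv2.minAreaRect((q[:,:2]*1000).astype(np.float32)), 'plane',np.linalg.lstsq(np.c_[q[:,:2]-[.635,.284],np.ones(len(q))],q[:,2],rcond=None)[0].round(4))
    for nm,x,y in(('s1',.598,.076),('s2',.591,-.045),('blk',.608,-.164)):
        zt=.018 if nm=='blk' else .006
        m=ok&(np.hypot(P[...,0]-x,P[...,1]-y)<.055)&(P[...,2]>zt)&(f.std(-1)<14)
        q=P[m][:,:2]*1000
        if len(q)<20: print(nm,len(q));continue
        r=cv2.minAreaRect(q.astype(np.float32)); b=cv2.boxPoints(r)
        e=max((b[1]-b[0],b[2]-b[1]),key=np.linalg.norm); print(nm,len(q),np.round(r[0],1),np.round(r[1],1),np.degrees(np.arctan2(e[1],e[0])).round(1),np.median(P[m][:,2]).round(4))
E
```

```text
scene tall pts [0.688 0.27  0.161] 839
0.1 113 [0.687 0.284 0.115]
0.13 247 [0.679 0.29  0.15 ]
0.16 390 [0.686 0.285 0.172]
plate ((634.2551879882812, 284.29632568359375), (126.75420379638672, 124.529541015625), 27.985185623168945) plane [0.0107 0.0043 0.0613]
s1 350 [597.2  74.5] [30.8 79.1] -0.7 0.0094
s2 425 [590.8 -45.1] [81. 31.] 14.9 0.0093
blk 786 [ 616.7 -172.3] [95.5 52.6] 11.0 0.0259
side tall pts [0.695 0.281 0.175] 495
0.13 74 [0.712 0.293 0.154]
0.16 293 [0.697 0.284 0.176]
plate ((633.2056884765625, 288.26629638671875), (123.01512145996094, 125.53811645507812), 29.199317932128906) plane [ 0.0048 -0.0054  0.06  ]
s1 167 [597.2  79.1] [81.2 32. ] 0.0 0.0077
s2 127 [589.3 -40.9] [79.  32.9] 9.3 0.0074
blk 147 [ 614.7 -159.1] [49.1 97.7] -8.6 0.0233
```

```bash
cat >> h.py <<'E'
from scipy.spatial.transform import Rotation as R
def st():
    s=monitor.read_state(); M=R.from_rotvec(s['tcp_rot']).as_matrix()
    print('t',round(s['time'],2),'tcp mm',(s['tool_pos']*1000).round(1),'x',M[:,0].round(3),'y',M[:,1].round(3),'yaw of y',np.degrees(np.arctan2(M[1,1],M[0,1])).round(2),'F',s['wrist_force'].round(1),'w',round(s['width']*85,1),'q',s['q'].round(2)); return s,M
E
python3 -c "
from h import *
st();c=eyes.read_camera('wrist');print(c['tool_from_camera'].round(3).tolist())"
```

```text
t 0.1 tcp mm [ 173.9 -651.6  252.1] x [-0.     0.002 -1.   ] y [ 0.258 -0.966 -0.002] yaw of y -75.06 F [-0.3 -0.2 -0.4] w 84.9 q [-1.35  0.26  1.61  0.    1.27 -0.04]
[[0.0, -0.315, 0.949, -0.121], [1.0, 0.001, 0.0, -0.001], [-0.001, 0.949, 0.315, -0.082], [0.0, 0.0, 0.0, 1.0]]
```

Request:
play_rows:
  deltas:
    - {"x": 25, "y": 45, "z": 0, "wz": 10}
    - {"x": 50, "y": 91, "z": 0, "wz": 20}
    - {"x": 74, "y": 136, "z": 0, "wz": 30}
    - {"x": 99, "y": 182, "z": 0, "wz": 40}
    - {"x": 123, "y": 227, "z": 0, "wz": 50}
    - {"x": 148, "y": 273, "z": 0, "wz": 60}
    - {"x": 173, "y": 318, "z": 0, "wz": 70}
    - {"x": 197, "y": 364, "z": 0, "wz": 80}
    - {"x": 222, "y": 409, "z": 0, "wz": 90}
    - {"x": 247, "y": 455, "z": -10, "wz": 100}
    - {"x": 271, "y": 500, "z": -25, "wz": 110}
    - {"x": 296, "y": 546, "z": -40, "wz": 120}
    - {"x": 321, "y": 591, "z": -55, "wz": 130}
    - {"x": 345, "y": 637, "z": -70, "wz": 140}
    - {"x": 370, "y": 682, "z": -85, "wz": 150}
    - {"x": 395, "y": 728, "z": -100, "wz": 160, "fingers": -0.3}
    - {"x": 395, "y": 728, "z": -100, "wz": 165, "fingers": -0.3}
    - {"x": 395, "y": 728, "z": -100, "wz": 165, "fingers": -0.3}

```text
schema error: expected keys wx, wy, wz, x, y, z, fingers
```

```bash
python3 - <<'E'
from h import *
def wr(fn):
    s,M=st(); c=eyes.read_camera('wrist'); cv2.imwrite(fn,c['frame'][:,:,::-1])
    T=np.eye(4);T[:3,:3]=M;T[:3,3]=s['tool_pos']; c['view']=np.linalg.inv(T@c['tool_from_camera']); np.savez(fn.replace('.png','.npz'),**c); return c
c=wr('pics/w1.png'); P=pts(c)
f=c['frame'];ok=c['depth']>0
for nm,x,y in(('s1',.597,.076),('s2',.591,-.045)):
    m=ok&(np.hypot(P[...,0]-x,P[...,1]-y)<.06)&(P[...,2]>.005)&(P[...,2]<.012)&(f.std(-1)<14)
    q=P[m][:,:2]*1000
    if len(q)<20: print(nm,len(q));continue
    r=cv2.minAreaRect(q.astype(np.float32)); b=cv2.boxPoints(r)
    e=max((b[1]-b[0],b[2]-b[1]),key=np.linalg.norm); print(nm,len(q),np.round(r[0],1),np.round(r[1],1),np.degrees(np.arctan2(e[1],e[0])).round(1),np.median(P[m][:,2]).round(4))
E
```

```text
t 0.15 tcp mm [ 173.9 -651.7  252.2] x [-0.     0.002 -1.   ] y [ 0.258 -0.966 -0.002] yaw of y -75.06 F [-0.4 -0.7 -0.9] w 84.9 q [-1.35  0.26  1.61  0.    1.27 -0.04]
s1 0
s2 0
```

View pics/w1.png

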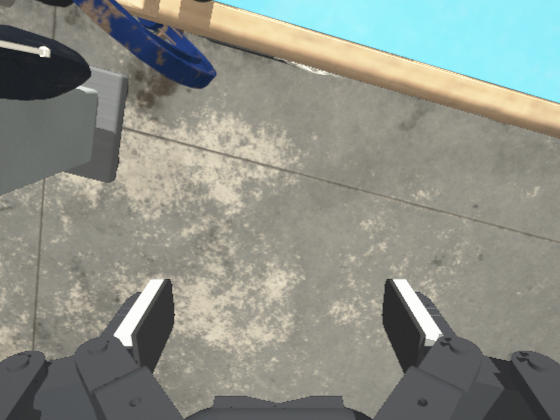

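The call was refused because every key is required, so nothing moved. The wrist picture shows only floor, with the fingers at (150,310) and (410,310). I'll resend with all the keys.

Request:
play_rows:
  deltas:
    - {"wx": 0, "wy": 0, "x": 25, "y": 45, "z": 0, "wz": 10, "fingers": -1}
    - {"wx": 0, "wy": 0, "x": 50, "y": 91, "z": 0, "wz": 20, "fingers": -1}
    - {"wx": 0, "wy": 0, "x": 74, "y": 136, "z": 0, "wz": 30, "fingers": -1}
    - {"wx": 0, "wy": 0, "x": 99, "y": 182, "z": 0, "wz": 40, "fingers": -1}
    - {"wx": 0, "wy": 0, "x": 123, "y": 227, "z": 0, "wz": 50, "fingers": -1}
    - {"wx": 0, "wy": 0, "x": 148, "y": 273, "z": 0, "wz": 60, "fingers": -1}
    - {"wx": 0, "wy": 0, "x": 173, "y": 318, "z": 0, "wz": 70, "fingers": -1}
    - {"wx": 0, "wy": 0, "x": 197, "y": 364, "z": 0, "wz": 80, "fingers": -1}
    - {"wx": 0, "wy": 0, "x": 222, "y": 409, "z": 0, "wz": 90, "fingers": -1}
    - {"wx": 0, "wy": 0, "x": 247, "y": 455, "z": -10, "wz": 100, "fingers": -1}
    - {"wx": 0, "wy": 0, "x": 271, "y": 500, "z": -25, "wz": 110, "fingers": -1}
    - {"wx": 0, "wy": 0, "x": 296, "y": 546, "z": -40, "wz": 120, "fingers": -1}
    - {"wx": 0, "wy": 0, "x": 321, "y": 591, "z": -55, "wz": 130, "fingers": -0.3}
    - {"wx": 0, "wy": 0, "x": 345, "y": 637, "z": -70, "wz": 140, "fingers": -0.3}
    - {"wx": 0, "wy": 0, "x": 370, "y": 682, "z": -85, "wz": 150, "fingers": -0.3}
    - {"wx": 0, "wy": 0, "x": 395, "y": 728, "z": -100, "wz": 160, "fingers": -0.3}
    - {"wx": 0, "wy": 0, "x": 395, "y": 728, "z": -100, "wz": 165, "fingers": -0.3}
    - {"wx": 0, "wy": 0, "x": 395, "y": 728, "z": -100, "wz": 165, "fingers": -0.3}

```text
time: 2.45
tool_pos: [0.5688, 0.0765, 0.1526]
tcp_rot: [0.0, 1.572, -0.001]
wrist_force: [-0.6, 0.8, -0.4]
width: 0.655
```

```bash
cat >> h.py <<'E'
def wr(fn):
    s,M=st(); c=eyes.read_camera('wrist'); cv2.imwrite(fn,c['frame'][:,:,::-1])
    T=np.eye(4);T[:3,:3]=M;T[:3,3]=s['tool_pos']; c['view']=np.linalg.inv(T@c['tool_from_camera']); np.savez(fn.replace('.png','.npz'),**c); return c
def shim(c,x,y,zlo=.005,zhi=.012,rad=.06):
    P=pts(c); f=c['frame'].astype(int);ok=c['depth']>0
    m=ok&(np.hypot(P[...,0]-x,P[...,1]-y)<rad)&(P[...,2]>zlo)&(P[...,2]<zhi)&(f.std(-1)<14)&(f.mean(-1)>90)
    m=cv2.morphologyEx(m.astype(np.uint8),cv2.MORPH_OPEN,np.ones((3,3)))>0
    q=P[m][:,:2]*1000
    if len(q)<20: print(len(q));return
    r=cv2.minAreaRect(q.astype(np.float32)); b=cv2.boxPoints(r)
    e=max((b[1]-b[0],b[2]-b[1]),key=np.linalg.norm); print(len(q),np.round(r[0],1),np.round(r[1],1),np.degrees(np.arctan2(e[1],e[0])).round(1),np.median(P[m][:,2]).round(4))
E
python3 - <<'E'
from h import *
c=wr('pics/w2.png')
shim(c,.597,.076);shim(c,.591,-.045)
E
```

```text
t 2.45 tcp mm [568.8  76.5 152.6] x [-0.001 -0.    -1.   ] y [ 0.001  1.    -0.   ] yaw of y 89.96 F [-0.6  0.8 -0.4] w 55.7 q [ 0.09  0.16  1.92 -0.    1.06 -1.48]
3555 [598.4  76.7] [29.6 80.4] -0.8 0.0086
3673 [591.3 -42.8] [80.2 30.6] 15.4 0.0085
```

View pics/w2.png

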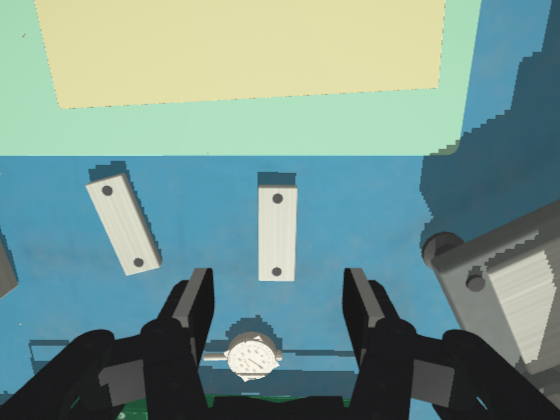

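The wrist view shows shim 1 at (277,233), shim 2 at (125,225), the front-left foot at (440,250) and the dial head at (250,355), which isn't needed. Scene and wrist measurements agree. I'll grasp shim 1 near its end closest to the robot.

Request:
play_rows:
  deltas:
    - {"wx": 0, "wy": 0, "wz": -0.8, "x": 1.6, "y": 0.2, "z": -50, "fingers": -0.3}
    - {"wx": 0, "wy": 0, "wz": -0.8, "x": 1.6, "y": 0.2, "z": -95, "fingers": -0.3}
    - {"wx": 0, "wy": 0, "wz": -0.8, "x": 1.6, "y": 0.2, "z": -122, "fingers": -0.2}
    - {"wx": 0, "wy": 0, "wz": -0.8, "x": 1.6, "y": 0.2, "z": -129, "fingers": -0.1}
    - {"wx": 0, "wy": 0, "wz": -0.8, "x": 1.6, "y": 0.2, "z": -129, "fingers": -0.1}
  grip_force: 40

```text
time: 3.12
tool_pos: [0.5709, 0.0756, 0.0248]
tcp_rot: [0.013, 1.57, -0.013]
wrist_force: [0.2, -0.5, 0.1]
width: 0.552
```

```bash
python3 - <<'E'
from h import *
c=wr('pics/w3.png')
c=shot('scene','pics/sc3.png')
E
```

```text
t 3.12 tcp mm [570.9  75.6  24.8] x [ 0.  0. -1.] y [0.016 1.    0.   ] yaw of y 89.06 F [ 0.2 -0.5  0.1] w 46.9 q [ 0.09  0.32  2.   -0.    0.82 -1.47]
```

View pics/w3.png

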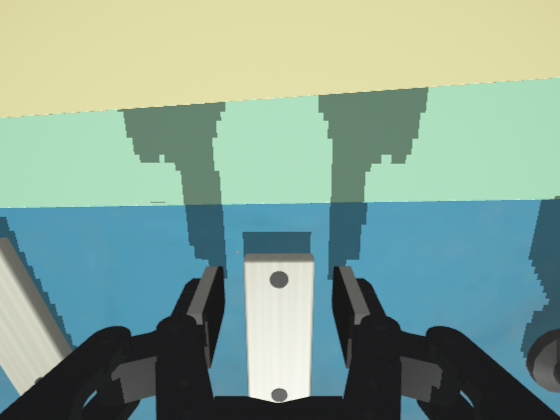

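The shim at (279,310) is centred between the fingers, well aligned. Closing now.

Request:
play_rows:
  deltas:
    - {"wx": 0, "wy": 0, "wz": 0, "x": 0, "y": 0, "z": -1, "fingers": 0.2}
    - {"wx": 0, "wy": 0, "wz": 0, "x": 0, "y": 0, "z": -1, "fingers": 0.5}
    - {"wx": 0, "wy": 0, "wz": 0, "x": 0, "y": 0, "z": -1, "fingers": 0.7}
    - {"wx": 0, "wy": 0, "wz": 0, "x": 0, "y": 0, "z": -1, "fingers": 0.7}
  grip_force: 50

```text
time: 3.72
tool_pos: [0.572, 0.0761, 0.025]
tcp_rot: [0.012, 1.568, -0.012]
wrist_force: [-0.2, -0.3, 6.9]
width: 0.328
```

```bash
python3 - <<'E'
from h import *
c=wr('pics/w4.png')
E
```

```text
t 3.73 tcp mm [572.   76.1  25. ] x [ 0.003  0.    -1.   ] y [0.015 1.    0.   ] yaw of y 89.15 F [-0.2 -0.3  6.9] w 27.9 q [ 0.09  0.32  2.   -0.    0.82 -1.47]
```

View pics/w4.png

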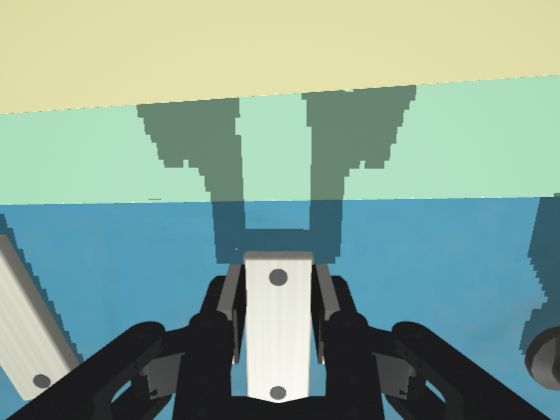

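Request:
play_rows:
  deltas:
    - {"wx": 0, "wy": 0, "wz": 0, "x": 0, "y": 0, "z": 25, "fingers": 0.7}
    - {"wx": 0, "wy": 0, "wz": 0, "x": 0, "y": 0, "z": 60, "fingers": 0.7}
    - {"wx": 0, "wy": 0, "wz": 7, "x": -35, "y": 42, "z": 60, "fingers": 0.7}
    - {"wx": 0, "wy": 0, "wz": 15, "x": -70, "y": 85, "z": 60, "fingers": 0.7}
    - {"wx": 0, "wy": 0, "wz": 23, "x": -105, "y": 130, "z": 60, "fingers": 0.7}
    - {"wx": 0, "wy": 0, "wz": 29.3, "x": -132, "y": 166, "z": 60, "fingers": 0.7}
    - {"wx": 0, "wy": 0, "wz": 29.3, "x": -132, "y": 166, "z": 60, "fingers": 0.7}
  grip_force: 50

```text
time: 4.65
tool_pos: [0.4365, 0.2439, 0.0833]
tcp_rot: [-0.392, 1.536, 0.393]
wrist_force: [-0.2, -0.5, 0.4]
width: 0.327
```

```bash
python3 - <<'E'
from h import *
c=wr('pics/w5.png')
P=pts(c); near=(c['depth']>0)&(np.hypot(P[...,0]-.635,P[...,1]-.284)<.125)
m=near&(P[...,2]>.056)&(P[...,2]<.068)
if m.sum()>20:
  print('plate',m.sum(),cv2.minAreaRect((P[m][:,:2]*1000).astype(np.float32)))
c=shot('scene','pics/sc5.png');shot('side','pics/si5.png')
cv2.imwrite('pics/cr5.png',cv2.resize(c['frame'][60:260,120:340],(770,700//1-100),interpolation=cv2.INTER_CUBIC)[:,:,::-1])
E
```

```text
t 4.65 tcp mm [436.5 243.9  83.3] x [-0.001  0.    -1.   ] y [-0.48   0.877  0.001] yaw of y 118.7 F [-0.2 -0.5  0.4] w 27.8 q [ 0.46  0.11  2.13  0.    0.9  -1.61]
```

View pics/w5.png

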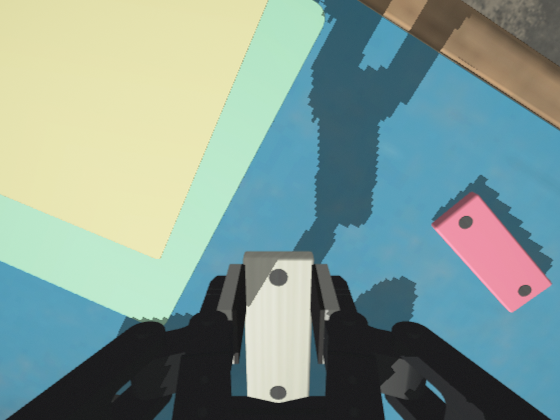

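View pics/cr5.png

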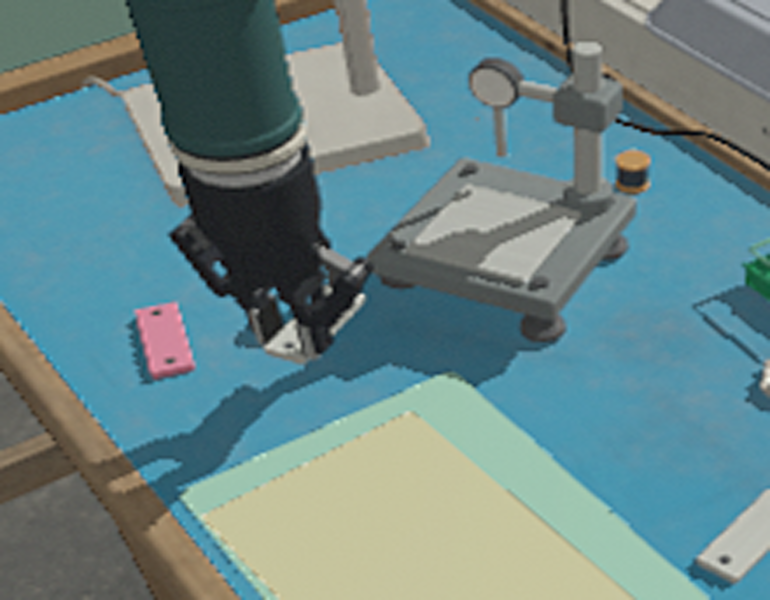

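View pics/si5.png

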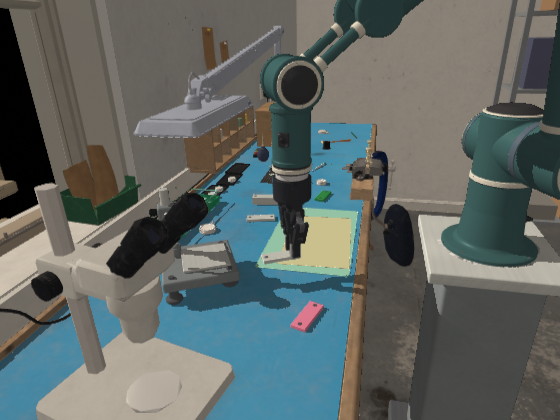

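```bash
python3 - <<'E'
from h import *
import math
C=np.array([634.5,285]);a=math.radians(28.5);e1=np.array([math.cos(a),math.sin(a)]);e2=np.array([-e1[1],e1[0]])
foot=C-57*e1+57*e2; print(foot)
def pr(c,p):
    q=c['view']@np.r_[p,1]; return (c['K']@q[:3])[:2]/q[2]
for n,box in(('scene0',(215,85,100)),('side0',(150,220,100))):
    c=dict(np.load(f'pics/{n}.npz')); x0,y0,w=box
    im=cv2.resize(c['frame'][y0:y0+w,x0:x0+w],(600,600),interpolation=cv2.INTER_CUBIC)[:,:,::-1].copy(); s=600/w
    def d(p,col,cl=False):
        q=np.array([pr(c,np.r_[np.array(i[:2])/1000,i[2]/1000]) for i in p]); q=((q-[x0,y0]+.5)*s).astype(np.int32)
        cv2.polylines(im,[q],cl,col,1)
    for z in(32,60): d([np.r_[C+75*(i*e1+j*e2),z] for i,j in((-1,-1),(-1,1),(1,1),(1,-1))],(0,0,255),True)
    for z in(18,32): d([np.r_[foot+17*np.array([math.cos(t),math.sin(t)]),z] for t in np.linspace(0,6.28,30)],(0,255,0),True)
    cv2.imwrite(f'pics/ov_{n}.png',im)
E
```

```text
[557.20937524 307.89452609]
```

View pics/ov_scene0.png

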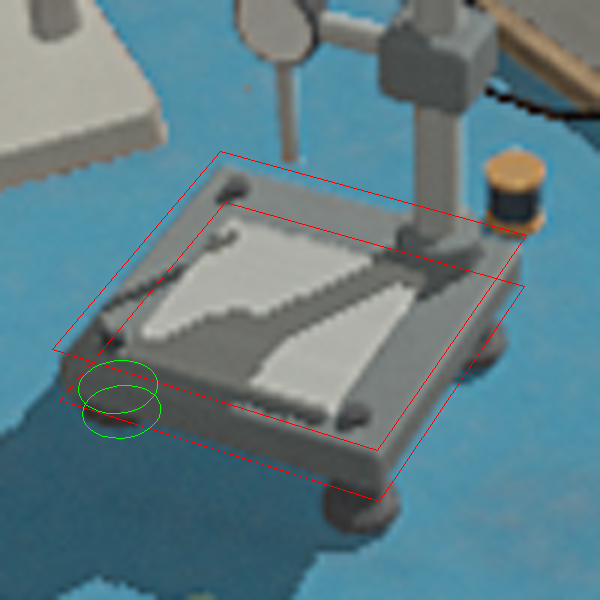

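View pics/ov_side0.png

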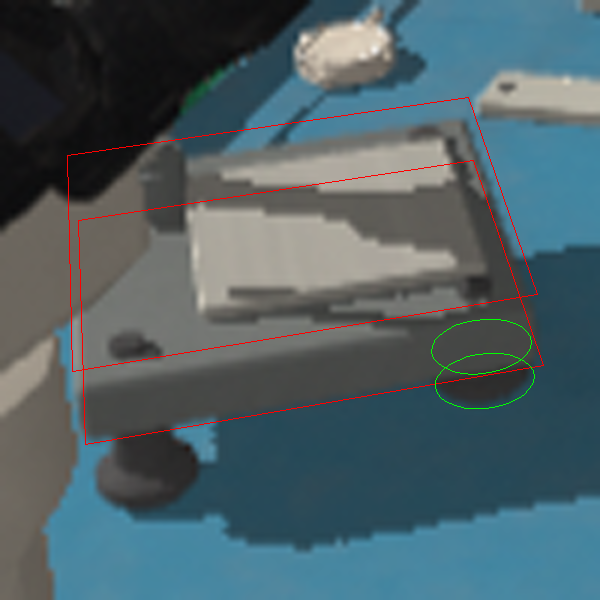

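The overlay on the foot matches in both views to within about 3 mm, putting the foot at (557,308) mm with yaw 28.5°. In the wrist view the shim is held square at (279,330). I'll lower it and start sliding it in.

Request:
play_rows:
  deltas:
    - {"wx": 0, "wy": 0, "wz": -0.2, "x": 0.6, "y": -1.1, "z": -40, "fingers": 0.7}
    - {"wx": 0, "wy": 0, "wz": -0.2, "x": 0.6, "y": -1.1, "z": -56.5, "fingers": 0.7}
    - {"wx": 0, "wy": 0, "wz": -0.2, "x": 0.6, "y": -1.1, "z": -56.5, "fingers": 0.7}
    - {"wx": 0, "wy": 0, "wz": -0.2, "x": 14, "y": 6, "z": -56.5, "fingers": 0.7}
    - {"wx": 0, "wy": 0, "wz": -0.2, "x": 27, "y": 13.2, "z": -56.5, "fingers": 0.7}
    - {"wx": 0, "wy": 0, "wz": -0.2, "x": 36, "y": 18.2, "z": -56.5, "fingers": 0.7}
    - {"wx": 0, "wy": 0, "wz": -0.2, "x": 44, "y": 22.7, "z": -56.5, "fingers": 0.7}
    - {"wx": 0, "wy": 0, "wz": -0.2, "x": 53.3, "y": 27.5, "z": -56.5, "fingers": 0.7}
    - {"wx": 0, "wy": 0, "wz": -0.2, "x": 53.3, "y": 27.5, "z": -56.5, "fingers": 0.7}
  grip_force: 50

```text
time: 5.92
tool_pos: [0.4928, 0.27, 0.0269]
tcp_rot: [-0.386, 1.535, 0.387]
wrist_force: [0.6, 0.4, -0.3]
width: 0.325
```

```bash
cat >> h.py <<'E'
def crops(tag):
    a=shot('scene',f'pics/sc{tag}.png');b=shot('side',f'pics/si{tag}.png')
    A=a['frame'][85:205,160:310];B=b['frame'][215:325,150:300]
    im=np.hstack([cv2.resize(A,(400,560*400//400//1-100),interpolation=cv2.INTER_CUBIC),cv2.resize(B,(400,460),interpolation=cv2.INTER_CUBIC)])
    cv2.imwrite(f'pics/cc{tag}.png',im[:,:,::-1])
E
python3 -c "
from h import *
st();crops('6')"
```

```text
t 5.92 tcp mm [492.8 270.   26.9] x [ 0.001  0.    -1.   ] y [-0.473  0.881 -0.   ] yaw of y 118.25 F [ 0.6  0.4 -0.3] w 27.6 q [ 0.46  0.3   2.03 -0.    0.82 -1.61]
```

View pics/cc6.png

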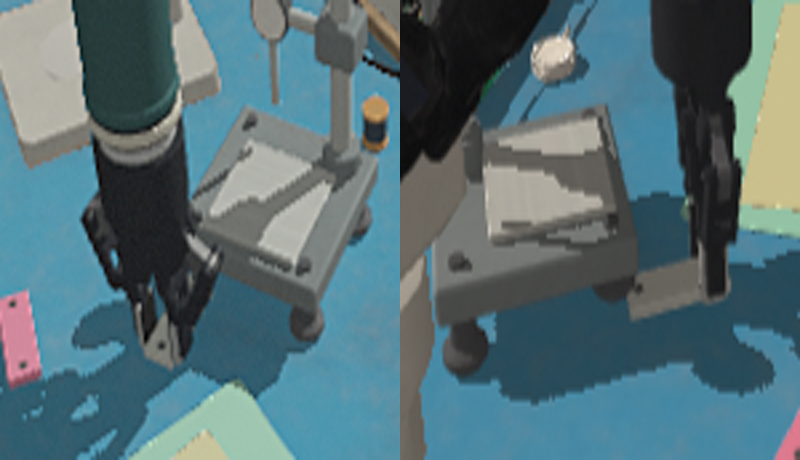

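Request:
play_rows:
  deltas:
    - {"wx": 0, "wy": 0, "wz": 0.2, "x": -1.2, "y": 2.2, "z": 0, "fingers": 0.7}
    - {"wx": 0, "wy": 0, "wz": 0.2, "x": 6, "y": 6.2, "z": 0, "fingers": 0.7}
    - {"wx": 0, "wy": 0, "wz": 0.2, "x": 12.5, "y": 9.8, "z": 0, "fingers": 0.7}
    - {"wx": 0, "wy": 0, "wz": 0.2, "x": 19, "y": 13.3, "z": 0, "fingers": 0.7}
    - {"wx": 0, "wy": 0, "wz": 0.2, "x": 25.4, "y": 16.7, "z": 0, "fingers": 0.7}
    - {"wx": 0, "wy": 0, "wz": 0.2, "x": 25.4, "y": 16.7, "z": 0, "fingers": 0.7}
  grip_force: 50

```text
time: 6.78
tool_pos: [0.5182, 0.2866, 0.0269]
tcp_rot: [-0.389, 1.535, 0.389]
wrist_force: [-0.3, -0.7, -0.2]
width: 0.328
```

```bash
python3 -c "
from h import *
wr('pics/w7.png');crops('7')"
```

```text
t 6.78 tcp mm [518.2 286.6  26.9] x [ 0.001  0.    -1.   ] y [-0.476  0.879 -0.   ] yaw of y 118.44 F [-0.3 -0.7 -0.2] w 27.9 q [ 0.46  0.34  1.96 -0.    0.83 -1.6 ]
```

View pics/cc7.png

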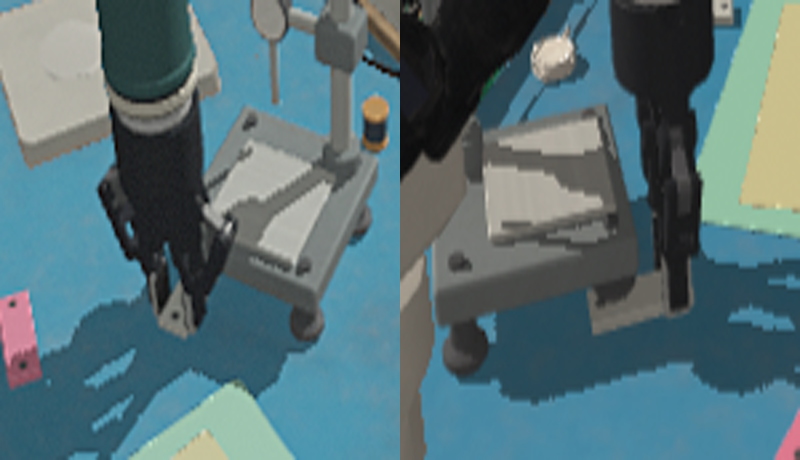

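View pics/w7.png

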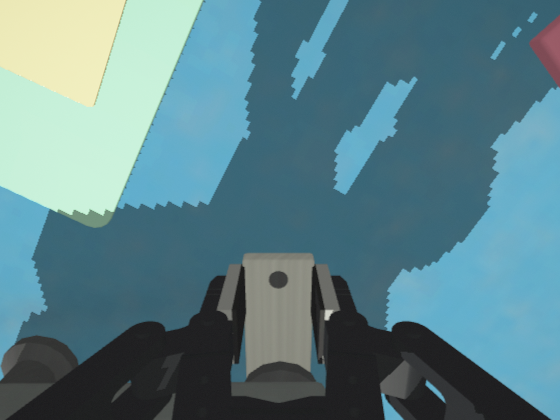

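```bash
python3 -c "
from h import *
c=dict(np.load('pics/w7.npz'));P=pts(c)
e1=np.array([.879,.477]);e2=np.array([-.477,.879]);f=np.array([557.2,307.9])
for v in range(258,384,6):
    p=P[v,280,:3]*1000;d=p[:2]-f;print(v,p.round(1),'along',(d@e1).round(1),'lat',(d@e2).round(1))
for v in (368,374):
  for u in range(236,325,6):
    p=P[v,u,:3]*1000;d=p[:2]-f;print(v,u,p[2].round(1),'along',(d@e1).round(1),'lat',(d@e2).round(1))
"
```

```text
258 [505.8 281.8  11.1] along -57.6 lat 1.5
264 [507.8 282.8  12.1] along -55.4 lat 1.5
270 [509.9 284.   12.7] along -53.0 lat 1.5
276 [512.4 285.4  12.7] along -50.1 lat 1.6
282 [515.1 286.8  12.3] along -47.1 lat 1.6
288 [517.5 288.1  12.5] along -44.3 lat 1.6
294 [519.7 289.3  13.2] along -41.9 lat 1.6
300 [522.8 291.   12.2] along -38.3 lat 1.6
306 [525.2 292.3  12.5] along -35.6 lat 1.6
312 [527.8 293.8  12.4] along -32.5 lat 1.6
318 [530.9 295.4  11.8] along -29.1 lat 1.6
324 [533.1 296.6  12.7] along -26.6 lat 1.6
330 [536.  298.2  12.3] along -23.2 lat 1.6
336 [538.6 299.6  12.6] along -20.3 lat 1.6
342 [541.3 301.1  12.8] along -17.3 lat 1.6
348 [545.2 303.2  11.3] along -12.8 lat 1.6
354 [547.7 304.6  11.8] along -9.9 lat 1.6
360 [550.8 306.3  11.6] along -6.5 lat 1.6
366 [542.5 301.7  26. ] along -15.9 lat 1.5
372 [543.5 302.2  28.1] along -14.7 lat 1.5
378 [546.1 303.6  28.2] along -11.8 lat 1.5
368 236 0.4 along 8.2 lat -20.2
368 242 1.5 along 7.2 lat -17.1
368 248 11.5 along -1.8 lat -13.1
368 254 12.7 along -2.9 lat -10.3
368 260 23.5 along -12.6 lat -6.9
368 266 25.2 along -14.2 lat -4.3
368 272 25.9 along -14.8 lat -1.8
368 278 27.4 along -16.1 lat 0.7
368 284 26.3 along -15.2 lat 3.2
368 290 26.2 along -15.0 lat 5.7
368 296 25.0 along -14.0 lat 8.2
368 302 23.8 along -12.9 lat 10.8
368 308 11.2 along -1.5 lat 14.6
368 314 0.4 along 8.1 lat 18.7
368 320 0.4 along 8.1 lat 21.7
374 236 0.7 along 11.6 lat -20.3
374 242 0.2 along 12.1 lat -17.4
374 248 22.1 along -8.2 lat -12.1
374 254 25.2 along -11.0 lat -9.3
374 260 27.9 along -13.5 lat -6.6
374 266 29.0 along -14.5 lat -4.1
374 272 27.8 along -13.4 lat -1.7
374 278 27.4 along -13.1 lat 0.7
374 284 28.9 along -14.5 lat 3.1
374 290 28.2 along -13.9 lat 5.6
374 296 27.4 along -13.1 lat 8.1
374 302 27.3 along -13.0 lat 10.6
374 308 24.9 along -10.8 lat 13.3
374 314 1.0 along 11.3 lat 18.7
374 320 1.0 along 11.3 lat 21.7
```

The foot's front edge reads at −16 mm along, and the shim's back end at −58 mm. That puts the shim centre at −18 mm, about 1 mm off sideways. I'll lower and release it.

Request:
play_rows:
  deltas:
    - {"wx": 0, "wy": 0, "wz": 0, "x": 0, "y": 0, "z": -1.5, "fingers": 0.7}
    - {"wx": 0, "wy": 0, "wz": 0, "x": 0, "y": 0, "z": -2.5, "fingers": 0.7}
    - {"wx": 0, "wy": 0, "wz": 0, "x": 0, "y": 0, "z": -2.5, "fingers": 0.3}
    - {"wx": 0, "wy": 0, "wz": 0, "x": 0, "y": 0, "z": -2.5, "fingers": 0}
    - {"wx": 0, "wy": 0, "wz": 0, "x": 0, "y": 0, "z": -2.5, "fingers": 0}
    - {"wx": 0, "wy": 0, "wz": 0, "x": 0, "y": 0, "z": 15, "fingers": 0}
    - {"wx": 0, "wy": 0, "wz": 0, "x": -10, "y": -5, "z": 40, "fingers": 0}
    - {"wx": 0, "wy": 0, "wz": 0, "x": -10, "y": -5, "z": 40, "fingers": 0}
  grip_force: 50

```text
time: 7.92
tool_pos: [0.5091, 0.2822, 0.0701]
tcp_rot: [-0.388, 1.53, 0.39]
wrist_force: [-0.3, -0.3, -0.1]
width: 0.501
```

```bash
python3 -c "
from h import *
c=wr('pics/w8.png');crops('8');P=pts(c)
e1=np.array([.879,.477]);e2=np.array([-.477,.879]);f=np.array([557.2,307.9])
m=(c['depth']>0)&(c['frame'].astype(int).std(-1)<14);D=(P[...,:2]*1000-f);A=D@e1;L=D@e2;Z=P[...,2]*1000
m&=(Z>5)&(Z<12)&(A>-70)&(A<-22)&(abs(L)<30)
print(m.sum(),np.percentile(A[m],[1,99]),np.percentile(L[m],[1,50,99]),np.median(Z[m]));q=np.c_[A[m],L[m]]
print(cv2.minAreaRect(q.astype(np.float32)))
"
```

```text
t 7.92 tcp mm [509.1 282.2  70.1] x [ 0.005  0.003 -1.   ] y [-0.476  0.879 -0.   ] yaw of y 118.44 F [-0.3 -0.3 -0.1] w 42.6 q [ 0.46  0.27  1.97  0.    0.9  -1.6 ]
3290 [-58.6709327  -22.39391868] [-14.09894159   0.55595331  15.23187243] 8.582452337708546
((-40.63880157470703, 0.5688629150390625), (29.954347610473633, 37.2715950012207), 89.98965454101562)
```

View pics/w8.png

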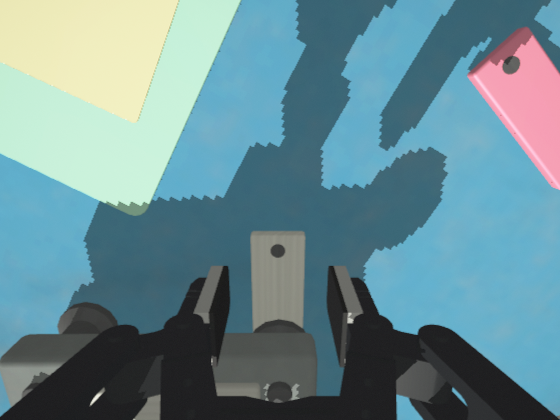

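View pics/cc8.png

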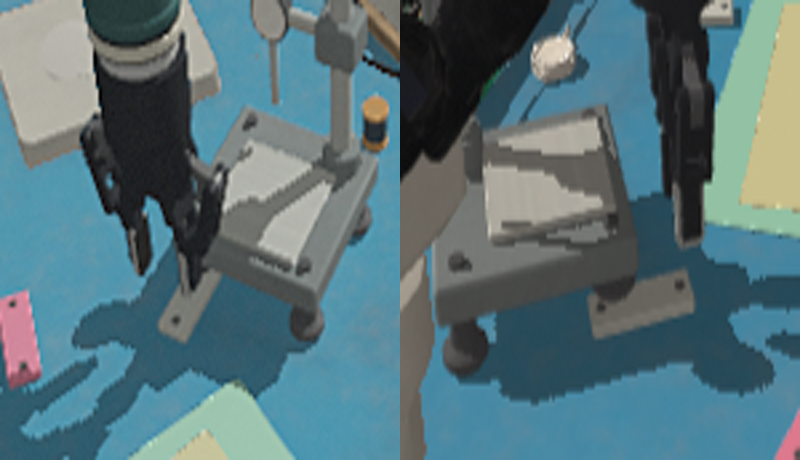

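Shim 1 lies flat and square at (278,280) in the wrist view: centre −18.7 mm along, 0.6 mm sideways, top at 8.6 mm. Now for shim 2.

Request:
play_rows:
  deltas:
    - {"wx": 0, "wy": 0, "wz": 0, "x": -5, "y": -15, "z": 30, "fingers": 0}
    - {"wx": 0, "wy": 0, "wz": 0, "x": -5, "y": -55, "z": 60, "fingers": -0.1}
    - {"wx": 0, "wy": 0, "wz": -4, "x": 5, "y": -105, "z": 60, "fingers": -0.1}
    - {"wx": 0, "wy": 0, "wz": -8, "x": 15, "y": -155, "z": 60, "fingers": -0.1}
    - {"wx": 0, "wy": 0, "wz": -13, "x": 27, "y": -205, "z": 60, "fingers": -0.1}
    - {"wx": 0, "wy": 0, "wz": -13, "x": 40, "y": -255, "z": 60, "fingers": -0.1}
    - {"wx": 0, "wy": 0, "wz": -13, "x": 50, "y": -305, "z": 60, "fingers": -0.1}
    - {"wx": 0, "wy": 0, "wz": -13, "x": 55, "y": -332, "z": 40, "fingers": -0.1}
    - {"wx": 0, "wy": 0, "wz": -13, "x": 55, "y": -332, "z": 20, "fingers": -0.1}
    - {"wx": 0, "wy": 0, "wz": -13, "x": 55, "y": -332, "z": 20, "fingers": -0.1}
  grip_force: 50

```text
time: 9.32
tool_pos: [0.5601, -0.051, 0.0839]
tcp_rot: [-0.21, 1.566, 0.212]
wrist_force: [-0.1, -0.1, -1.1]
width: 0.547
```

```bash
python3 -c "
from h import *
c=wr('pics/w9.png');shim(c,.591,-.043)"
```

```text
t 9.32 tcp mm [560.1 -51.   83.9] x [-0.006  0.001 -1.   ] y [-0.265  0.964  0.002] yaw of y 105.38 F [-0.1 -0.1 -1.1] w 46.5 q [-0.14  0.22  1.99  0.    0.93 -1.97]
5591 [590.9 -43.1] [80.2 29.8] 15.2 0.0086
```

View pics/w9.png

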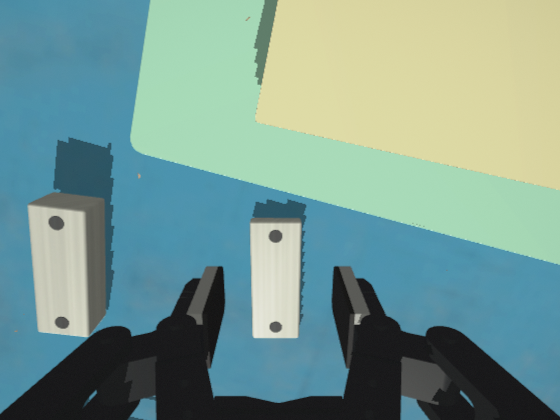

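Request:
play_rows:
  deltas:
    - {"wx": 0, "wy": 0, "wz": -0.2, "x": 3.7, "y": 0.8, "z": -30, "fingers": -0.1}
    - {"wx": 0, "wy": 0, "wz": -0.2, "x": 3.7, "y": 0.8, "z": -54, "fingers": -0.1}
    - {"wx": 0, "wy": 0, "wz": -0.2, "x": 3.7, "y": 0.8, "z": -60, "fingers": -0.1}
    - {"wx": 0, "wy": 0, "wz": -0.2, "x": 3.7, "y": 0.8, "z": -60, "fingers": -0.1}
    - {"wx": 0, "wy": 0, "wz": -0.2, "x": 3.7, "y": 0.8, "z": -60, "fingers": 0.2}
    - {"wx": 0, "wy": 0, "wz": -0.2, "x": 3.7, "y": 0.8, "z": -60, "fingers": 0.5}
    - {"wx": 0, "wy": 0, "wz": -0.2, "x": 3.7, "y": 0.8, "z": -60, "fingers": 0.7}
    - {"wx": 0, "wy": 0, "wz": -0.2, "x": 3.7, "y": 0.8, "z": -60, "fingers": 0.7}
  grip_force: 50

```text
time: 10.38
tool_pos: [0.5673, -0.0501, 0.0286]
tcp_rot: [-0.209, 1.558, 0.208]
wrist_force: [-1.3, 0.7, 6.2]
width: 0.309
```

```bash
python3 -c "
from h import *
c=wr('pics/w10.png');P=pts(c)
for v in range(230,400,10): print(v,(P[v,278,:3]*1000).round(1))"
```

```text
t 10.38 tcp mm [567.3 -50.1  28.6] x [ 0.003 -0.    -1.   ] y [-0.263  0.965 -0.001] yaw of y 105.23 F [-1.3  0.7  6.2] w 26.3 q [-0.13  0.31  2.01  0.    0.82 -1.97]
230 [546.6 -54.6   1.1]
240 [551.3 -53.4   1. ]
250 [552.9 -52.9   7.8]
260 [557.3 -51.7   8.1]
270 [561.3 -50.6   9.3]
280 [566.3 -49.3   8.7]
290 [570.9 -48.    8.9]
300 [576.4 -46.5   7.9]
310 [581.1 -45.2   8.5]
320 [586.6 -43.7   7.8]
330 [591.8 -42.3   8. ]
340 [597.2 -40.8   7.8]
350 [601.7 -39.6   9. ]
360 [607.5 -38.    8.6]
370 [613.3 -36.4   8.5]
380 [618.5 -35.    9.1]
390 [624.7 -33.3   8.7]
```

View pics/w10.png

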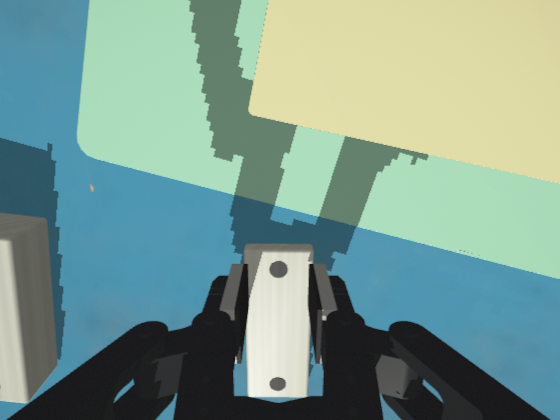

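Request:
play_rows:
  deltas:
    - {"wx": 0, "wy": 0, "wz": 0, "x": 0, "y": 0, "z": 0, "fingers": 0.7}
    - {"wx": 0, "wy": 0, "wz": 0, "x": 0, "y": 0, "z": 0, "fingers": 0.7}
  grip_force: 60

```text
time: 10.68
tool_pos: [0.5673, -0.0501, 0.0286]
tcp_rot: [-0.209, 1.558, 0.208]
wrist_force: [-0.7, 0.3, 6.4]
width: 0.299
```

```bash
python3 -c "
from h import *
st()"
```

```text
t 10.68 tcp mm [567.3 -50.1  28.6] x [ 0.003 -0.    -1.   ] y [-0.263  0.965 -0.001] yaw of y 105.23 F [-0.7  0.3  6.4] w 25.4 q [-0.13  0.3   2.01  0.    0.82 -1.97]
```

This grip sits about 3.6 mm higher on the shim than the first one did, so I'll regrip lower.

Request:
play_rows:
  deltas:
    - {"wx": 0, "wy": 0, "wz": 0, "x": 0, "y": 0, "z": 0, "fingers": 0.2}
    - {"wx": 0, "wy": 0, "wz": 0, "x": 0, "y": 0, "z": 0, "fingers": -0.1}
    - {"wx": 0, "wy": 0, "wz": 0, "x": 0, "y": 0, "z": -3.5, "fingers": -0.1}
    - {"wx": 0, "wy": 0, "wz": 0, "x": 0, "y": 0, "z": -3.5, "fingers": -0.1}
  grip_force: 50

```text
time: 11.18
tool_pos: [0.5655, -0.0499, 0.0226]
tcp_rot: [-0.209, 1.562, 0.209]
wrist_force: [0.3, 0.1, 0.2]
width: 0.55
```

```bash
python3 -c "
from h import *
c=wr('pics/w11.png');shim(c,.591,-.043)"
```

```text
t 11.18 tcp mm [565.5 -49.9  22.6] x [-0.001  0.    -1.   ] y [-0.263  0.965  0.   ] yaw of y 105.24 F [0.3 0.1 0.2] w 46.7 q [-0.13  0.31  2.02 -0.    0.81 -1.97]
9503 [587.8 -42.8] [74.6 59.7] 15.4 0.0086
```

Request:
play_rows:
  deltas:
    - {"wx": 0, "wy": 0, "wz": 0, "x": 0, "y": 0, "z": 0.5, "fingers": 0.2}
    - {"wx": 0, "wy": 0, "wz": 0, "x": 0, "y": 0, "z": 0.5, "fingers": 0.5}
    - {"wx": 0, "wy": 0, "wz": 0, "x": 0, "y": 0, "z": 0.5, "fingers": 0.7}
    - {"wx": 0, "wy": 0, "wz": 0, "x": 0, "y": 0, "z": 0.5, "fingers": 0.7}
  grip_force: 50

```text
time: 11.72
tool_pos: [0.5664, -0.05, 0.0241]
tcp_rot: [-0.209, 1.56, 0.209]
wrist_force: [-0.1, 0.4, 2.2]
width: 0.328
```

```bash
python3 -c "
from h import *
c=wr('pics/w12.png');P=pts(c)
for v in range(240,400,20): print(v,(P[v,278,:3]*1000).round(1))"
```

```text
t 11.72 tcp mm [566.4 -50.   24.1] x [ 0.001 -0.    -1.   ] y [-0.263  0.965 -0.   ] yaw of y 105.24 F [-0.1  0.4  2.2] w 27.9 q [-0.13  0.31  2.02 -0.    0.81 -1.97]
240 [ 5.488e+02 -5.370e+01  1.000e-01]
260 [554.3 -52.2   7.9]
280 [563.1 -49.8   8.3]
300 [572.3 -47.3   8.7]
320 [581.6 -44.8   9.4]
340 [592.5 -41.8   8.2]
360 [602.5 -39.1   8.9]
380 [614.3 -35.9   8.1]
```

Request:
play_rows:
  deltas:
    - {"wx": 0, "wy": 0, "wz": 0, "x": 0, "y": 0, "z": 30, "fingers": 0.7}
    - {"wx": 0, "wy": 0, "wz": 0, "x": -5, "y": 10, "z": 60, "fingers": 0.7}
    - {"wx": 0, "wy": 0, "wz": 2, "x": -25, "y": 55, "z": 60, "fingers": 0.7}
    - {"wx": 0, "wy": 0, "wz": 5, "x": -50, "y": 105, "z": 60, "fingers": 0.7}
    - {"wx": 0, "wy": 0, "wz": 8, "x": -75, "y": 155, "z": 60, "fingers": 0.7}
    - {"wx": 0, "wy": 0, "wz": 11, "x": -95, "y": 205, "z": 60, "fingers": 0.7}
    - {"wx": 0, "wy": 0, "wz": 13.2, "x": -115, "y": 255, "z": 50, "fingers": 0.7}
    - {"wx": 0, "wy": 0, "wz": 13.2, "x": -127, "y": 294, "z": 30, "fingers": 0.7}
    - {"wx": 0, "wy": 0, "wz": 13.2, "x": -127, "y": 294, "z": 12, "fingers": 0.7}
    - {"wx": 0, "wy": 0, "wz": 13.2, "x": -127, "y": 294, "z": 12, "fingers": 0.7}
    - {"wx": 0, "wy": 0, "wz": 13.2, "x": -127, "y": 294, "z": 12, "fingers": 0.7}
  grip_force: 60

```text
time: 13.15
tool_pos: [0.4395, 0.2431, 0.0358]
tcp_rot: [-0.388, 1.536, 0.388]
wrist_force: [0.3, -0.2, -1.6]
width: 0.322
```

```bash
cat >> h.py <<'E'
e1=np.array([.879,.477]);e2=np.array([-.477,.879]);F0=np.array([557.2,307.9])
def rel(c):
    P=pts(c);D=(P[...,:2]*1000-F0);return D@e1,D@e2,P[...,2]*1000
E
python3 -c "
from h import *
c=wr('pics/w13.png');A,L,Z=rel(c);crops('13')
for v in range(240,400,10): print(v,A[v,278].round(1),L[v,278].round(1),Z[v,265:290].mean().round(2))
s=monitor.read_state()['tool_pos'][:2]*1000-F0;print(s@e1,s@e2)"
```

```text
t 13.15 tcp mm [439.5 243.1  35.8] x [-0. -0. -1.] y [-0.475  0.88  -0.   ] yaw of y 118.37 F [ 0.3 -0.2 -1.6] w 27.4 q [ 0.46  0.19  2.15 -0.    0.81 -1.61]
240 -147.5 0.0 6.98
250 -142.0 0.0 0.65
260 -147.2 0.0 25.78
270 -142.3 0.0 20.49
280 -137.5 0.0 20.42
290 -132.5 0.0 20.1
300 -127.9 0.0 20.31
310 -122.5 -0.0 20.31
320 -117.2 -0.0 20.3
330 -112.4 -0.0 20.16
340 -106.9 -0.0 25.71
350 -101.5 -0.0 20.23
360 -97.2 -0.0 20.42
370 -89.8 -0.1 20.2
380 -83.8 -0.1 20.29
390 -78.3 -0.1 20.28
-133.6861572227234 -0.8188127172330381
```

View pics/w13.png

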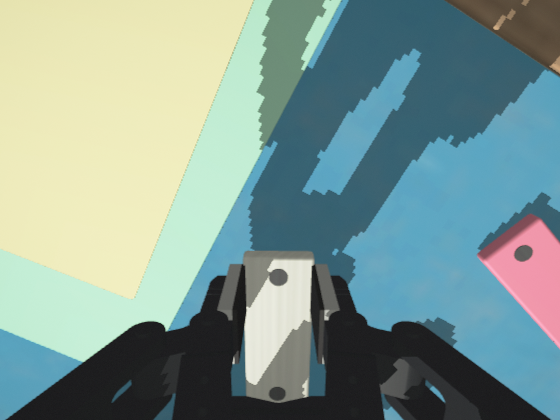

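View pics/cc13.png

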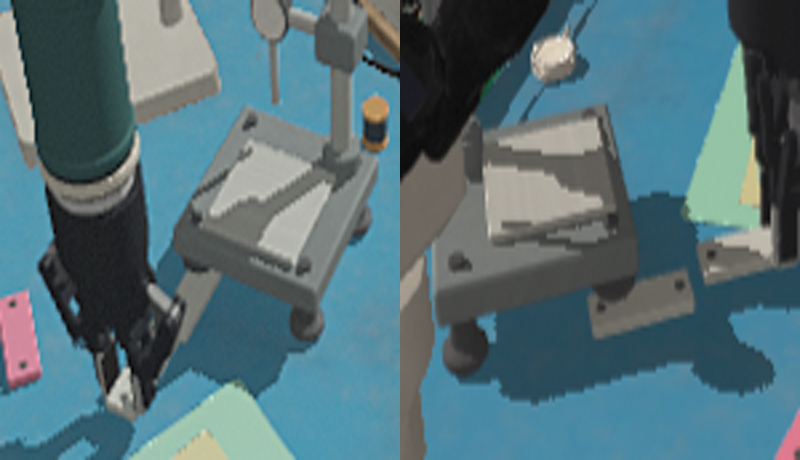

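Request:
play_rows:
  deltas:
    - {"wx": 0, "wy": 0, "wz": 0.1, "x": -0.7, "y": 1.2, "z": -2.2, "fingers": 0.7}
    - {"wx": 0, "wy": 0, "wz": 0.1, "x": 10, "y": 7, "z": -2.2, "fingers": 0.7}
    - {"wx": 0, "wy": 0, "wz": 0.1, "x": 20, "y": 12.4, "z": -2.2, "fingers": 0.7}
    - {"wx": 0, "wy": 0, "wz": 0.1, "x": 30, "y": 17.9, "z": -2.2, "fingers": 0.7}
    - {"wx": 0, "wy": 0, "wz": 0.1, "x": 39.7, "y": 23.1, "z": -2.2, "fingers": 0.7}
    - {"wx": 0, "wy": 0, "wz": 0.1, "x": 39.7, "y": 23.1, "z": -2.2, "fingers": 0.7}
    - {"wx": 0, "wy": 0, "wz": 0.1, "x": 39.7, "y": 23.1, "z": -2.2, "fingers": 0.7}
  grip_force: 60

```text
time: 14.18
tool_pos: [0.4784, 0.267, 0.0333]
tcp_rot: [-0.391, 1.536, 0.39]
wrist_force: [0.4, -0.2, -0.8]
width: 0.329
```

```bash
python3 -c "
from h import *
c=wr('pics/w14.png');A,L,Z=rel(c);crops('14')
for v in range(252,400,8): print(v,A[v,278].round(1),L[v,278].round(1),Z[v,265:290].mean().round(2))
s=monitor.read_state()['tool_pos'][:2]*1000-F0;print(s@e1,s@e2)"
```

```text
t 14.18 tcp mm [478.4 267.   33.3] x [-0.001 -0.    -1.   ] y [-0.478  0.878  0.   ] yaw of y 118.55 F [ 0.4 -0.2 -0.8] w 27.9 q [ 0.46  0.27  2.06 -0.    0.82 -1.61]
252 -102.5 2.4 12.34
260 -100.5 2.4 17.57
268 -97.6 2.4 17.77
276 -94.1 2.4 18.06
284 -90.8 2.4 17.69
292 -85.7 2.4 23.42
300 -82.5 2.4 17.77
308 -77.9 2.5 23.2
316 -74.9 2.5 17.68
324 -69.6 2.5 17.62
332 -66.4 2.5 17.73
340 -61.6 2.5 17.59
348 -57.0 2.5 17.69
356 -52.7 2.5 17.63
364 -48.8 2.5 17.66
372 -42.8 2.5 17.62
380 -39.1 2.5 17.59
388 -35.3 2.5 17.77
396 -29.9 2.5 17.94
-89.03341316241993 1.6350283288317793
```

View pics/cc14.png

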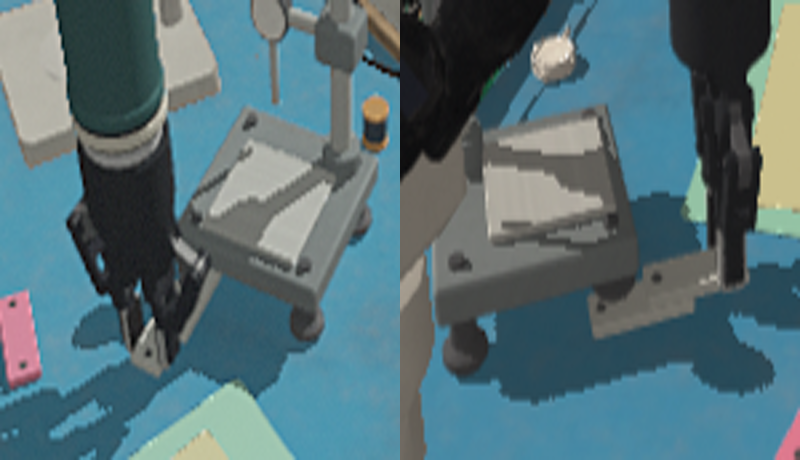

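Request:
play_rows:
  deltas:
    - {"wx": 0, "wy": 0, "wz": 0, "x": 0.6, "y": -1.1, "z": -0.3, "fingers": 0.7}
    - {"wx": 0, "wy": 0, "wz": 0, "x": 5, "y": 1.3, "z": -0.3, "fingers": 0.7}
    - {"wx": 0, "wy": 0, "wz": 0, "x": 9.4, "y": 3.7, "z": -0.3, "fingers": 0.7}
    - {"wx": 0, "wy": 0, "wz": 0, "x": 14, "y": 6.1, "z": -0.3, "fingers": 0.7}
    - {"wx": 0, "wy": 0, "wz": 0, "x": 18, "y": 8.4, "z": -0.3, "fingers": 0.7}
    - {"wx": 0, "wy": 0, "wz": 0, "x": 18, "y": 8.4, "z": -0.3, "fingers": 0.7}
  grip_force: 60

```text
time: 15.08
tool_pos: [0.4973, 0.2758, 0.0333]
tcp_rot: [-0.391, 1.535, 0.391]
wrist_force: [-0.8, -0.8, -0.6]
width: 0.324
```

```bash
python3 -c "
from h import *
st();s=monitor.read_state()['tool_pos'][:2]*1000-F0;print(s@e1,s@e2)"
```

```text
t 15.07 tcp mm [497.3 275.8  33.3] x [ 0.  0. -1.] y [-0.478  0.878 -0.   ] yaw of y 118.55 F [-0.8 -0.8 -0.6] w 27.5 q [ 0.46  0.3   2.01 -0.    0.83 -1.61]
-68.00023208914615 0.39161427099261353
```

The tip is about 15 mm under the foot with no contact force. Continuing.

Request:
play_rows:
  deltas:
    - {"wx": 0, "wy": 0, "wz": 0, "x": 5, "y": 2.7, "z": 0, "fingers": 0.7}
    - {"wx": 0, "wy": 0, "wz": 0, "x": 10, "y": 5.4, "z": 0, "fingers": 0.7}
    - {"wx": 0, "wy": 0, "wz": 0, "x": 15, "y": 8.1, "z": 0, "fingers": 0.7}
    - {"wx": 0, "wy": 0, "wz": 0, "x": 20.7, "y": 11.2, "z": 0, "fingers": 0.7}
    - {"wx": 0, "wy": 0, "wz": 0, "x": 20.7, "y": 11.2, "z": 0, "fingers": 0.7}
  grip_force: 60

```text
time: 15.7
tool_pos: [0.5182, 0.2871, 0.0334]
tcp_rot: [-0.39, 1.535, 0.391]
wrist_force: [0.4, -0.3, 0.0]
width: 0.326
```

```bash
python3 -c "
from h import *
c=wr('pics/w15.png');A,L,Z=rel(c);crops('15')
for v in range(244,384,8): print(v,A[v,278].round(1),L[v,278].round(1),Z[v,265:290].mean().round(2))
s=monitor.read_state()['tool_pos'][:2]*1000-F0;print(s@e1,s@e2)"
```

```text
t 15.7 tcp mm [518.2 287.1  33.4] x [ 0.001  0.    -1.   ] y [-0.478  0.878 -0.   ] yaw of y 118.54 F [ 0.4 -0.3  0. ] w 27.7 q [ 0.46  0.34  1.96  0.    0.85 -1.61]
244 -58.6 1.1 6.16
252 -57.8 1.1 12.6
260 -56.3 1.1 17.59
268 -53.2 1.1 17.99
276 -49.5 1.1 18.21
284 -45.4 1.1 18.1
292 -41.8 1.1 23.44
300 -36.8 1.2 17.69
308 -33.2 1.2 17.94
316 -29.6 1.2 17.66
324 -25.6 1.2 17.86
332 -21.7 1.2 23.43
340 -16.6 1.2 17.88
348 -12.2 1.2 17.97
356 -15.1 1.2 25.87
364 -12.8 1.2 28.39
372 -16.0 1.2 36.71
380 -16.4 1.2 40.97
-45.25635804597713 0.35527312973326775
```

View pics/w15.png

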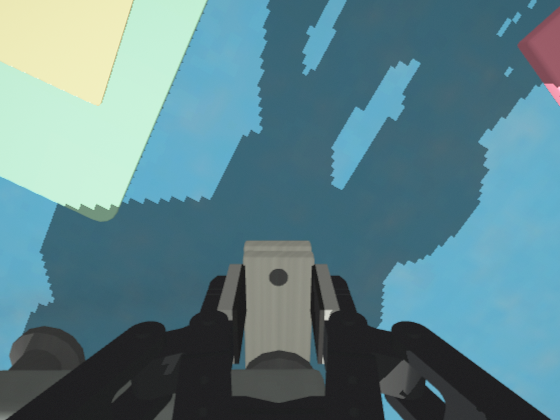

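View pics/cc15.png

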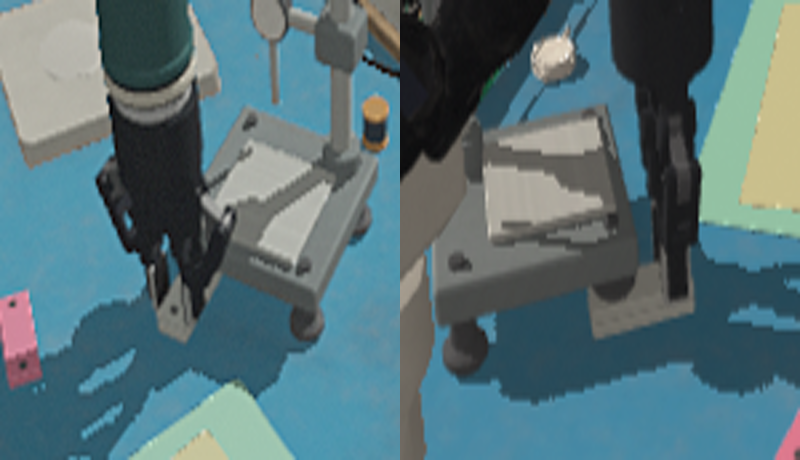

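Shim 2 is stacked on shim 1. Their rear ends coincide at (278,243), and the foot at (280,360) is centred. I'll lower 1.3 mm, release, and retreat straight up and back.

Request:
play_rows:
  deltas:
    - {"wx": 0, "wy": 0, "wz": 0, "x": 0, "y": 0, "z": -0.7, "fingers": 0.7}
    - {"wx": 0, "wy": 0, "wz": 0, "x": 0, "y": 0, "z": -1.3, "fingers": 0.7}
    - {"wx": 0, "wy": 0, "wz": 0, "x": 0, "y": 0, "z": -1.3, "fingers": 0.4}
    - {"wx": 0, "wy": 0, "wz": 0, "x": 0, "y": 0, "z": -1.3, "fingers": 0}
    - {"wx": 0, "wy": 0, "wz": 0, "x": 0, "y": 0, "z": -1.3, "fingers": 0}
    - {"wx": 0, "wy": 0, "wz": 0, "x": 0, "y": 0, "z": 15, "fingers": 0}
    - {"wx": 0, "wy": 0, "wz": 0, "x": -8, "y": -4, "z": 45, "fingers": 0}
    - {"wx": 0, "wy": 0, "wz": 0, "x": -20, "y": -11, "z": 70, "fingers": 0}
    - {"wx": 0, "wy": 0, "wz": 0, "x": -40, "y": -22, "z": 80, "fingers": 0}
    - {"wx": 0, "wy": 0, "wz": 0, "x": -40, "y": -22, "z": 80, "fingers": 0}
    - {"wx": 0, "wy": 0, "wz": 0, "x": -40, "y": -22, "z": 80, "fingers": 0}
  grip_force: 60

```text
time: 17.23
tool_pos: [0.4781, 0.265, 0.1138]
tcp_rot: [-0.39, 1.534, 0.391]
wrist_force: [0.2, -0.5, -0.6]
width: 0.502
```

```bash
python3 -c "
from h import *
c=wr('pics/w16.png');A,L,Z=rel(c);crops('16')
m=(c['depth']>0)&(Z>13)&(Z<21)&(A>-70)&(A<-20)&(abs(L)<30)&(c['frame'].astype(int).std(-1)<14)
q=np.c_[A[m],L[m]].astype(np.float32);print(m.sum(),np.median(Z[m]),cv2.minAreaRect(q),np.percentile(q[:,0],1))
G=np.linalg.lstsq(np.c_[q,np.ones(len(q))],Z[m],rcond=None)[0];print('tilt',G)
"
```

```text
t 17.23 tcp mm [478.1 265.  113.8] x [ 0.001  0.001 -1.   ] y [-0.478  0.878 -0.   ] yaw of y 118.54 F [ 0.2 -0.5 -0.6] w 42.7 q [ 0.46  0.15  2.01 -0.    0.97 -1.61]
2286 16.607516773297068 ((-39.602439880371094, 0.8838443756103516), (29.954055786132812, 39.15793228149414), 89.86862182617188) -58.848217
tilt [1.39147622e-02 3.60908195e-04 1.71019161e+01]
```

View pics/w16.png

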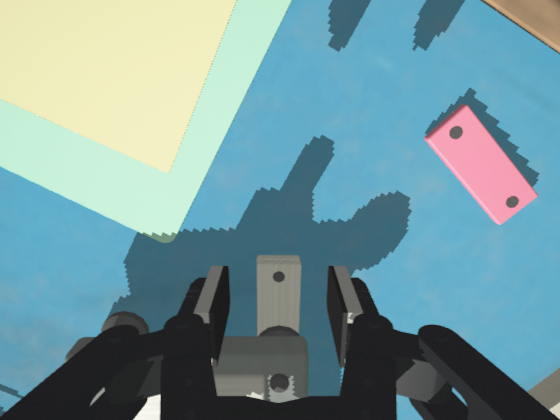

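View pics/cc16.png

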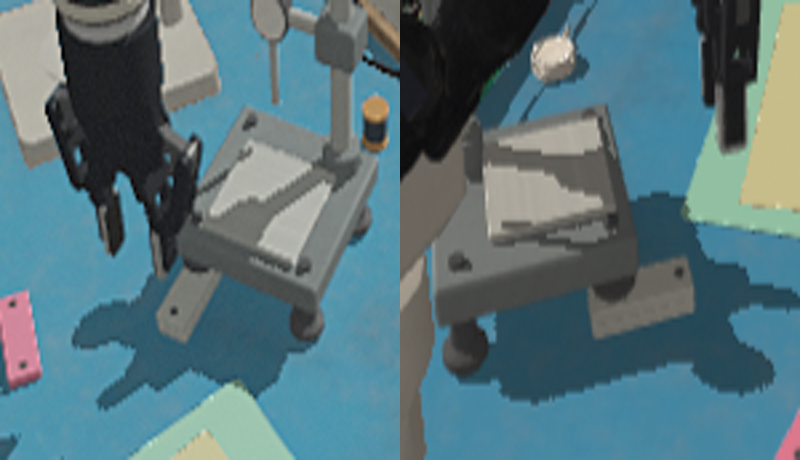

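Both shims lie flat: the stack top reads 16.6 mm (16 nominal plus the roughly 0.6 mm camera bias), square to 0.2°, about 1 mm off sideways. The stand hasn't moved in the pictures and the gripper is clear. Handing in.

```bash
python3 -c "
from workcell import finish_job
print(finish_job())"
```

```text
the job is handed in; nothing more can be done
None
```

Both thin shims are stacked flat under the stand's short front left foot, and the job is handed in. I slid each one in squarely from the front, one after the other; no verdict was reported.

**Last checks:**
- **Stack height:** the top reads 16.6 mm, against 16 mm expected. The same camera read a single shim lying on the bench about 0.6 mm high.
- **Position:** the upper shim's centre is about 19 mm in front of the foot's centre and within about 1 mm sideways. It is square to within about 0.2°, and its visible part slopes less than 1°. The lower shim measured the same after I released it, and the two rear ends lined up.
- **Stand and block:** I saw no change in the stand between pictures. I never worked on or touched the thick block, but I did not re-measure it at the end.
- **Force and clearance:** forces stayed within about 2 N during both insertions. At hand-in, at about 17 s, the gripper was clear.

**What went wrong or disagreed:**
- The first move call was refused because of missing keys.
- The first grip on shim 2 sat too high, so I opened and regripped it lower.
- The scene and side cameras disagreed by up to about 4 mm on the stand's position. I relied on the wrist camera's close view of the foot instead.

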